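# Test which parts case has the sound lid hinge

### The arm

A 6-joint arm with a two-finger parallel gripper is mounted at the origin on the work surface. World frame = base frame: x ahead of the robot, y to its left, z up, the work surface at z = 0. Lengths are in m, angles in degrees, forces in N, time in s.
With the tool pointing down it reaches from about 0.375 to 0.9 m from the base axis. Payload 3.1 kg.
Tool frame: the origin (TCP) lies at the very end of the fingers, on their centre line; the grasp point (between the pads) lies 19 mm behind it; z points along the fingers, y is the direction in which the jaws open and shut (so a half turn about z gives the same grasp; the last joint's range is limited). The gripper opens to 87 mm and grips with 3 to 60 N. Pads are 19 mm wide; open, the fingers measure 117 mm over their backs; the gripper's body (75 mm by 190 mm) begins 51 mm behind the grasp point.
Start: joints at [56.58, 30.224, 82.088, -0, 67.689, -10.227], TCP at [0.246, 0.574, 0.223] pointing down, gripper open.
Joint ranges: [-176.69, 176.69], [-43.24, 126.21], [12.49, 139.97], [-82, 262], [0, 151.66], [-163.58, 163.58]. Speed limits (degrees/s): [159.86, 159.86, 180, 180, 180, 180].

### API

Orientations are given as a 3x3 rotation matrix whose columns are the frame's x, y, z axes.
In Python, from rig import bot gives the robot as it stands. The module is installed in compiled form; this text tells all that it offers.
- The arm moves only by the tool play_rows, never from a script. Its argument "targets" is a list of rows, each a list of 7 numbers: the closure, from 0 (fully open) to 1 (shut), then the shift along the world's x, y, z in m, then the turn, a rotation vector about the world's x, y, z in rad. A call has 1 to 12 rows; each row shifts and turns the commanded pose from where the row before left it; what a row does not reach is not made up. A row lasts 1/8 s, in which the tool goes at most 62.5 mm and 10.7 degrees, less where a joint would pass 70% of its speed; a pose out of reach is approached as far as the arm can. A call with a gripper value outside its range is refused whole. The fingers move at their own pace and stop on an object; the grip force is fixed at half the most. Time passes only in rows, so rows that do not move let the fingers close. It gives the time, the measured TCP pose, the force and the opening at its end, in the units of the state.
- bot.read_state(): the state, without advancing time (a new reading comes with each control period).
- bot.capture(name): name is "scene" or "side" or "wrist"; returns the picture (420x560x3 uint8, blue, green, red); there is no depth.
- bot.get_calibration(name): a dict with "fx", "fy", "cx", "cy" (pixels), "R" (3x3) and "t" (3): a world point X has camera coordinates R X + t. Camera axes: x right, y down, z forward; pixel columns grow to the right and rows downward; lengths in m; the calibration is good to about 2 mm. The wrist camera is an equidistant fisheye: a pixel r from the principal point sees the ray r / f radians off the axis. A picture is of the moment at which its call begins: read the wrist's pose just before it. get_calibration takes no time and is no camera call; for the wrist camera it gives the pose at the moment of the call.
- bot.hand_in(): hands the job in, once; it reports no verdict.
The state is a dict: "time_s": time; "joint_positions": joint angles; "qvel": joint speeds; "tau": joint torques, N m; "position": TCP position; "tcp_rot": TCP orientation; "force": force on the tool from outside, world axes, zero at the start; "moment": the same for the moment, N m; "opening": opening from 0.0 (shut) to 1.0 (fully open).
Only numpy, scipy, OpenCV 4.12 (cv2) and the standard library are available. Lean on these libraries where they do the work, as an engineer would, in place of code of your own. Each camera call takes 0.05 s, during which the arm holds its last target. There are 200 camera calls.

### The job

One of the two parts cases has a sound friction hinge and the other a worn one: lift a lid by its T-handle to about half open (45 degrees) and let go completely, and if it sinks shut try the other. When a lid stands by itself, prove it by pressing straight down on the rubber bead of its raised edge with a fingertip load of about 5 N for a second, never more than 8 N on a bead at any time. Leave that lid standing half open and the other one shut, touch nothing at the end, and leave the jar, tape, tin and screwdriver where they are.

Things in the scene. Friction and masses are not known exactly. Their poses are not given: they have to be found in the camera images.
- case_a: One of two outwardly identical grey-painted steel parts cases, screwed to the bench: open-topped box 180 mm deep (its x), 200 mm wide (its y), 80 mm high, walls 6 mm. Origin: centre of its underside; z up. The hinge runs along its far (+x) top edge; its lid opens upward towards +x. Which of the two cases has the sound hinge cannot be seen; it must be found by trying.
- hinge_a (a joint): Opening angle of that case's lid in rad: 0 shut, positive opening, stop at 1.6. Both lids start shut. A sound hinge drags with about 1.6 to 2 N m, so lifting the handle takes about 11 to 16 N and the lid stands at any angle; pressed downward on its rubber bead when half open, a sound hinge resists as if rigid and slips only above about 9 N. A worn hinge lifts with 1 to 3 N and its lid sinks shut in one or two seconds when let go.
- pivot_a (a point): Point on that lid's hinge axis, middle of the case's width, 81 mm above the bench and 90 mm to the case's +x from its centre. The axis runs along the case's y.
- lid_a: The lid: steel plate 178 mm long, 200 mm wide, 8 mm thick, 0.33 kg (varies by 15 percent). Origin on the hinge axis; its -x runs along the plate to the free front edge, its z is the normal of the outer face, whose plane is z = 8 mm. It turns with the lid. Its only handle is the T-shaped one of point grip.
- grip_a (a point): Centre of the T-handle's cross bar: steel bar 12 mm thick and 44 mm long along y, on a 10 mm stem in its middle, 160 mm from the hinge axis along the plate and 40 mm in z (32 mm clear above the plate's outer face to the bar's centre). Pinched at its two ends from above, it can pivot between the pads while the lid swings.
- bead_a: Press bead on the lid's front edge: black rubber bar 14 mm thick, 60 mm long along y, on two studs in a thin steel bracket. Origin: the bracket's centre, at x = -182, y = +65, z = +4 mm in the lid's frame. The bar stands off up and forward at 45 degrees to the plate, so with the lid half open it is straight above the origin, its top 12 to 26 mm above it: how far is not measured.
- press_a (a point): Same point as the bracket's centre. The bead's stand-off is set by how far its studs are screwed out, differs each time and stays put under the test load. The rubber gives only a fraction of a millimetre under 5 N, so find and load it by feel: straight down, a few mm/s near it.
- case_b: One of two outwardly identical grey-painted steel parts cases, screwed to the bench: open-topped box 180 mm deep (its x), 200 mm wide (its y), 80 mm high, walls 6 mm. Origin: centre of its underside; z up. The hinge runs along its far (+x) top edge; its lid opens upward towards +x. Which of the two cases has the sound hinge cannot be seen; it must be found by trying.
- hinge_b (a joint): Opening angle of that case's lid in rad: 0 shut, positive opening, stop at 1.6. Both lids start shut. A sound hinge drags with about 1.6 to 2 N m, so lifting the handle takes about 11 to 16 N and the lid stands at any angle; pressed downward on its rubber bead when half open, a sound hinge resists as if rigid and slips only above about 9 N. A worn hinge lifts with 1 to 3 N and its lid sinks shut in one or two seconds when let go.
- pivot_b (a point): Point on that lid's hinge axis, middle of the case's width, 81 mm above the bench and 90 mm to the case's +x from its centre. The axis runs along the case's y.
- lid_b: The lid: steel plate 178 mm long, 200 mm wide, 8 mm thick, 0.33 kg (varies by 15 percent). Origin on the hinge axis; its -x runs along the plate to the free front edge, its z is the normal of the outer face, whose plane is z = 8 mm. It turns with the lid. Its only handle is the T-shaped one of point grip.
- grip_b (a point): Centre of the T-handle's cross bar: steel bar 12 mm thick and 44 mm long along y, on a 10 mm stem in its middle, 160 mm from the hinge axis along the plate and 40 mm in z (32 mm clear above the plate's outer face to the bar's centre). Pinched at its two ends from above, it can pivot between the pads while the lid swings.
- bead_b: Press bead on the lid's front edge: black rubber bar 14 mm thick, 60 mm long along y, on two studs in a thin steel bracket. Origin: the bracket's centre, at x = -182, y = +65, z = +4 mm in the lid's frame. The bar stands off up and forward at 45 degrees to the plate, so with the lid half open it is straight above the origin, its top 12 to 26 mm above it: how far is not measured.
- press_b (a point): Same point as the bracket's centre. The bead's stand-off is set by how far its studs are screwed out, differs each time and stays put under the test load. The rubber gives only a fraction of a millimetre under 5 N, so find and load it by feel: straight down, a few mm/s near it.
- jar: Bystander: screw-top glass jar, 60 mm across and 75 mm high; origin at the centre of its underside.
- tape: Bystander: roll of paper tape lying flat, 90 mm across, 72 mm hole, 30 mm high; origin at the centre of its underside.
- driver: Bystander: screwdriver lying on the bench, 190 mm long, black handle.
- tin: Bystander: open aluminium tin, 70 mm across and 60 mm high; origin at the centre of its underside.

How it is judged:
By the outcome, as a careful person would: the job done as asked, in the order asked, and still so for the second after the job is handed in, with the robot touching nothing.
It also fails if it takes over 67 s, if anything falls off the work surface, if the arm or the gripper's body presses on something with over 40 N, if the wrist force passes 120 N, or if a joint passes its speed limit or range.

## Working session

There is one attempt and no reset: what is moved stays moved. The work goes in short steps, Python scripts to look and compute and a tool call to move; the robot and the scene stay as the last step left them, time stands still between calls to the robot, and variables do not carry over. Pictures are saved under pics/ and viewed, about 8 in all and at most 12, crops included, and the job is handed in when it is done.

Besides the shell and the picture viewer there is one more tool, called after "Emit:" as name(argument=value, ...) on one line, values as JSON. play_rows: Moves the arm, as the interface text tells. Its arguments: {"type":"object","properties":{"targets":{"type":"array","items":{"type":"array","items":{"type":"number"}}}},"required":["targets"]}

```bash
mkdir -p pics; python3 - <<'E'
from rig import bot
import cv2,numpy as np
s=bot.read_state();print(s)
for n in("scene","side"):
    cv2.imwrite(f"pics/{n}0.png",bot.capture(n));c=bot.get_calibration(n);print(n,c)
E
```

```text
{'time_s': 0.0, 'joint_positions': array([ 5.65812970e+01,  3.02774546e+01,  8.21560787e+01,  1.85397445e-03,
        6.76886445e+01, -1.02266385e+01]), 'qvel': array([ 0.03182763,  0.11533021, -0.08270694, -0.00625131,  0.04254567,
       -0.03415921]), 'tau': array([-3.34732749e-04, -4.40049183e+01, -1.76591474e+01,  6.32009888e-02,
        5.82122442e-02, -1.80847105e-04]), 'position': array([0.2456865 , 0.57389738, 0.22158954]), 'tcp_rot': array([[-9.19184797e-01,  3.93824670e-01, -1.19941414e-03],
       [ 3.93826285e-01,  9.19183196e-01, -1.76336195e-03],
       [ 4.08025883e-04, -2.09321631e-03, -9.99997726e-01]]), 'force': array([ 0.45733206,  0.81754609, -0.17204746]), 'moment': array([-0.03100494, -0.03528511,  0.0355058 ]), 'opening': 0.9947715368994084}
scene {'fx': 412.79510342997105, 'fy': 412.79510342997105, 'cx': 278.43828479113466, 'cy': 210.41265688571448, 'R': array([[-0.75610521,  0.65435232, -0.01131199],
       [ 0.36873801,  0.41167011, -0.83340267],
       [-0.54068216, -0.63431126, -0.55255048]]), 't': array([ 0.41283723, -0.14174636,  1.49339538])}
side {'fx': 496.93889421944743, 'fy': 496.93889421944743, 'cx': 285.1475710783596, 'cy': 210.65361479314706, 'R': array([[ 0.80231426, -0.59686703, -0.00644769],
       [-0.3761263 , -0.49714592, -0.78190468],
       [ 0.46348768,  0.62975842, -0.62336466]]), 't': array([-0.43713035,  0.26502907,  1.29995014])}
```

View pics/scene0.png

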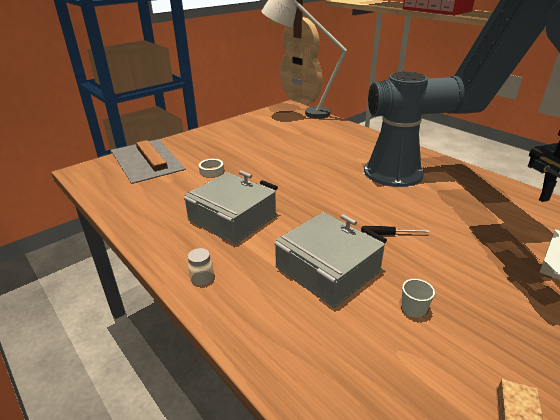

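View pics/side0.png

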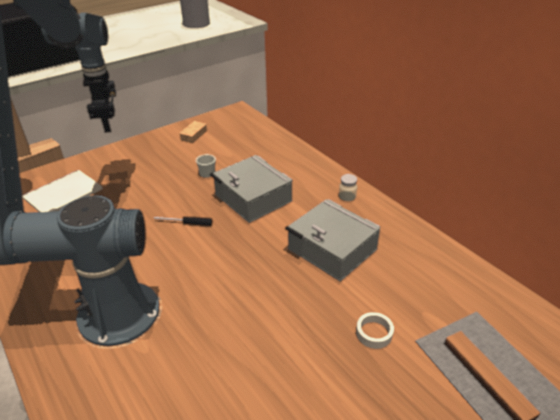

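The scene view shows one case near px (230,205) and the other near (330,255). The handles are at about (246,177) and (348,220). The side view shows the same two cases at about (333,238) and (253,187). I'll enlarge both views to get corner positions.

```bash
python3 - <<'E'
import cv2
a=cv2.imread("pics/scene0.png");b=cv2.imread("pics/side0.png")
def crop(im,x,y,w,h,k,n):
    c=cv2.resize(im[y:y+h,x:x+w],None,fx=k,fy=k,interpolation=cv2.INTER_CUBIC)
    for g in range(0,w,20): cv2.putText(c,str(x+g),(g*k,10),0,.35,(0,0,255),1);cv2.line(c,(g*k,12),(g*k,18),(0,0,255),1)
    for g in range(0,h,20): cv2.putText(c,str(y+g),(0,g*k+4),0,.35,(0,0,255),1)
    cv2.imwrite(n,c)
crop(a,180,160,260,160,3,"pics/sc.png");crop(b,200,145,200,145,4,"pics/sd.png")
E
```

```text
(no output)
```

View pics/sc.png

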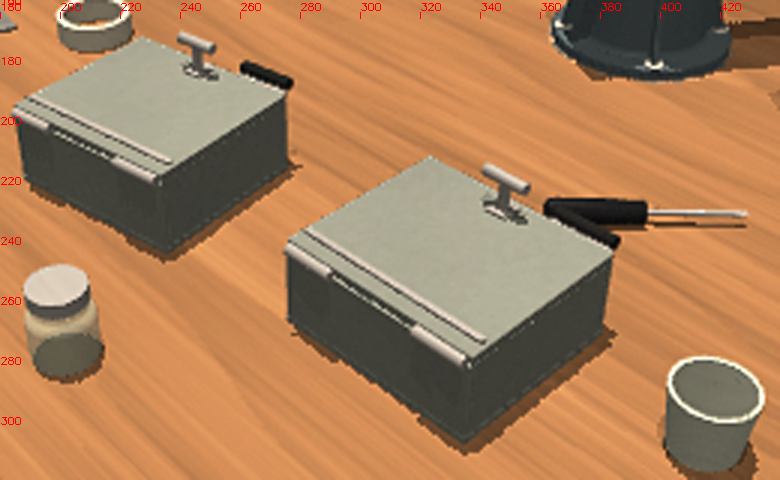

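View pics/sd.png

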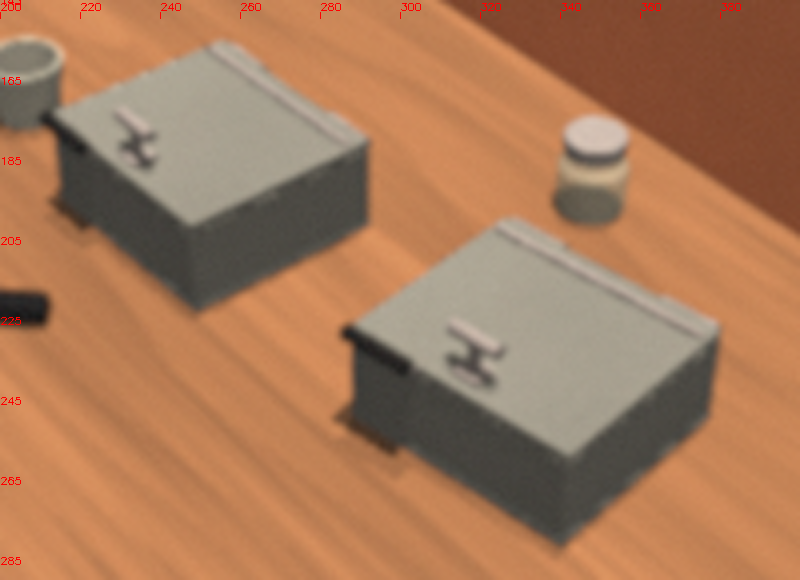

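Both crops show clear corners. In scene pixels, case 1's handle is at about (245.5,174) and case 2's at (348.5,220). In side pixels they are at (319,229) and (234,176). Next I'll fit each case's planar pose from these points.

```bash
cat > h.py <<'E'
import numpy as np
from rig import bot
from scipy.optimize import least_squares
C={n:bot.get_calibration(n) for n in("scene","side")}
def ray(n,u,v):
    c=C[n];d=c["R"].T@np.array([(u-c["cx"])/c["fx"],(v-c["cy"])/c["fy"],1]);return -c["R"].T@c["t"],d
def onplane(n,u,v,z):
    o,d=ray(n,u,v);return (o+d*(z-o[2])/d[2])
FR,FL,H=(-.088,-.1,.089),(-.088,.1,.089),(-.07,0,.121)
D={1:[("scene",227.7,172.7,FR),("scene",275.7,190.7,FL),("scene",245.5,174,H),("scene",236,244,(.09,.1,0)),("scene",276,216.7,(-.09,.1,0)),("scene",189,221.7,(.09,-.1,0)),
 ("side",288,227.5,FL),("side",342.5,258.75,FR),("side",319,229.25,H),("side",340,280.75,(-.09,-.1,0))],
2:[("scene",323.7,212.3,FR),("scene",384.7,243.3,FL),("scene",348.5,220,H),("scene",335.7,307.7,(.09,.1,0)),("scene",382.7,272.7,(-.09,.1,0)),("scene",276.7,267.3,(.09,-.1,0)),
 ("side",215.5,173.75,FL),("side",249.25,201.25,FR),("side",233.9,176,H),("side",250,222.5,(-.09,-.1,0))]}
if __name__=="__main__":
  for k,L in D.items():
    P=[(onplane(n,u,v,q[2])[:2],np.array(q[:2])) for n,u,v,q in L]
    def f(p):
        c,s=np.cos(p[2]),np.sin(p[2]);R=np.array([[c,-s],[s,c]])
        return np.concatenate([R@q+p[:2]-w for w,q in P])
    r=least_squares(f,[.6,.1,0],loss="soft_l1",f_scale=.003);print(k,r.x,np.degrees(r.x[2]));print((r.fun.reshape(-1,2)*1000).round(1).tolist())
    c,s=np.cos(r.x[2]),np.sin(r.x[2]);R=np.array([[c,-s],[s,c]])
    for nm,q in(("handle",(-.07,0)),("pivot",(.09,0)),("ends",(-.07,.022))): print(nm,(R@q+r.x[:2]).round(4))
    print("H views",onplane(*L[2][:3],.121),onplane(*L[8][:3],.121))
  for n,u,v,z in(("scene",204,236,0.075),("scene",204,281,0.0),("scene",417,310,0),("scene",418,287,.06),("scene",362,232,.015),("scene",428,232,.005),("scene",211,167,.03)): print(n,u,v,onplane(n,u,v,z).round(3))
  c=bot.get_calibration("wrist");s=bot.read_state();R=s["tcp_rot"];print("cam in tool",R.T@(-c["R"].T@c["t"]-s["position"]),"axis",R.T@c["R"][2])
E
python3 h.py
```

```text
1 [ 0.60618301 -0.14639356  0.20278054] 11.618469320450043
[[-0.6, -11.3], [0.0, -2.0], [-0.6, -2.9], [-0.0, 2.1], [-5.8, -6.3], [-1.7, -11.5], [3.4, 13.5], [4.7, 7.4], [-0.1, 6.6], [0.8, 3.1]]
handle [ 0.5376 -0.1605]
pivot [ 0.6943 -0.1283]
ends [ 0.5332 -0.1389]
H views [ 0.53822976 -0.15754749  0.121     ] [ 0.53773174 -0.16705398  0.121     ]
2 [0.55953251 0.20670452 0.06051226] 3.4670968374048172
[[0.4, -7.8], [0.7, -0.6], [-2.3, -4.2], [1.2, -0.1], [-1.9, -9.2], [2.6, -4.2], [-3.9, 18.3], [1.7, 10.7], [1.6, 8.3], [-1.3, 5.1]]
handle [0.4897 0.2025]
pivot [0.6494 0.2121]
ends [0.4883 0.2244]
H views [0.49198242 0.20668109 0.121     ] [0.48807366 0.19417798 0.121     ]
scene 204 236 [ 0.769 -0.033  0.075]
scene 204 281 [0.821 0.035 0.   ]
scene 417 310 [0.509 0.439 0.   ]
scene 418 287 [0.505 0.427 0.06 ]
scene 362 232 [0.387 0.176 0.015]
scene 428 232 [0.235 0.293 0.005]
scene 211 167 [ 0.501 -0.419  0.03 ]
cam in tool [ 8.14630794e-02  1.36077834e-04 -1.62699920e-01] axis [-0.2950429   0.00116795  0.95548329]
```

The two views disagree by about 1 cm in y. I'll move above case 2's handle and refine the position with the wrist camera.

Emit:
play_rows(targets=[[0, 0.0244, -0.0374, 0.003, 0, 0, 0.0466], [0, 0.0244, -0.0374, 0.003, 0, 0, 0.0466], [0, 0.0244, -0.0374, 0.003, 0, 0, 0.0466], [0, 0.0244, -0.0374, 0.003, 0, 0, 0.0466], [0, 0.0244, -0.0374, 0.003, 0, 0, 0.0466], [0, 0.0244, -0.0374, 0.003, 0, 0, 0.0466], [0, 0.0244, -0.0374, 0.003, 0, 0, 0.0466], [0, 0.0244, -0.0374, 0.003, 0, 0, 0.0466], [0, 0.0244, -0.0374, 0.003, 0, 0, 0.0466], [0, 0.0244, -0.0374, 0.003, 0, 0, 0.0466], [0, 0, 0, 0, 0, 0, 0], [0, 0, 0, 0, 0, 0, 0]])

```text
time_s: 1.6
position: [0.4894, 0.2006, 0.2521]
tcp_rot: [[-0.998, -0.06, -0.002], [-0.06, 0.998, 0.0], [0.002, 0.0, -1.0]]
force: [-0.8, 0.9, -0.6]
opening: 1.002
```

```bash
python3 - <<'E'
from rig import bot
import cv2,pickle
c=bot.get_calibration("wrist");s=bot.read_state();im=bot.capture("wrist");print(c,s["position"],s["tcp_rot"],s["force"])
cv2.imwrite("pics/w1.png",im);pickle.dump((c,s),open("w1.pkl","wb"))
E
```

```text
{'fx': 325.19226210127806, 'fy': 325.19226210127806, 'cx': 281.20990331354415, 'cy': 211.88550075185947, 'R': array([[-0.06020741,  0.99818491,  0.00139578],
       [ 0.95410535,  0.05713761,  0.29396987],
       [ 0.29335653,  0.01903088, -0.95581367]]), 't': array([-0.17144607, -0.52281333,  0.27305814])} [0.48937181 0.20058278 0.25209547] [[-9.98182772e-01 -6.02350583e-02 -1.70016278e-03]
 [-6.02356059e-02  9.98184150e-01  2.72732329e-04]
 [ 1.68064750e-03  3.74647048e-04 -9.99998518e-01]] [-0.81259308  0.88307332 -0.60362988]
```

View pics/w1.png

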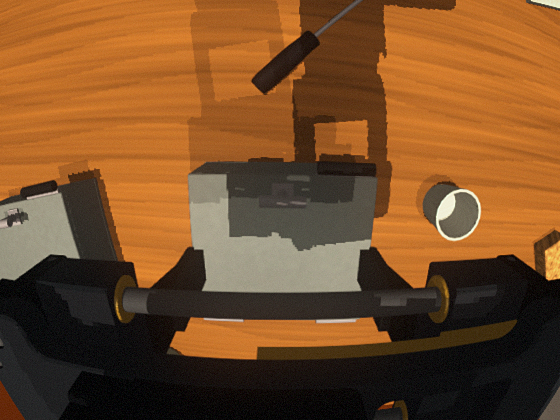

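The wrist view shows the lid in the gripper's shadow. Its front corners are near (190,173) and (376,173), and the T-bar is near (284,203). I'll brighten and enlarge that area.

```bash
python3 - <<'E'
import cv2,numpy as np
a=cv2.imread("pics/w1.png")[145:260,180:390].astype(float)
a=(255*np.clip(a/160,0,1)**.6).astype(np.uint8)
a=cv2.resize(a,None,fx=3.8,fy=3.8,interpolation=cv2.INTER_CUBIC)
for g in range(0,210,20): cv2.putText(a,str(180+g),(int(g*3.8),10),0,.35,(0,0,255),1);cv2.line(a,(int(g*3.8),12),(int(g*3.8),18),(0,0,255),1)
cv2.imwrite("pics/w1c.png",a)
E
```

```text
(no output)
```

View pics/w1c.png

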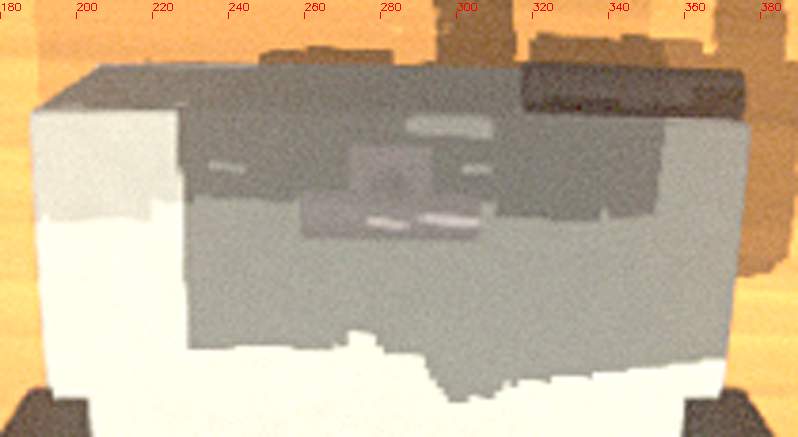

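The bar spans u 259.5–306.6 and v 195–208, so its centre is about (283,201.5). The lid corners are at (188.7,173.9) and (376.8,176.6). The bead is centred near (346.6,168.7).

```bash
cat > w.py <<'E'
import numpy as np
def wray(c,u,v,z):
    d=np.array([u-c["cx"],v-c["cy"]]);r=np.hypot(*d);th=r/c["fx"];k=np.r_[np.sin(th)*d/r,np.cos(th)]
    o=-c["R"].T@c["t"];w=c["R"].T@k;return o+w*(z-o[2])/w[2]
E
python3 - <<'E'
import pickle,numpy as np
from w import wray
c,s=pickle.load(open("w1.pkl","rb"))
for n,u,v,z in(("bar",283,201.5,.122),("barL",259.5,202,.122),("barR",306.6,201.5,.122),("FR",188.7,173.9,.089),("FL",376.8,176.6,.089),("bead",346.6,168.7,.1),("beadends",317.4,168,.1),("",375.8,169,.1)):print(n,wray(c,u,v,z).round(4))
# case 1 in same view: find bright? print handle guess
for u,v in((15,216),):print(wray(c,u,v,.121))
E
```

```text
bar [0.4881 0.2027 0.122 ]
barL [0.4899 0.1808 0.122 ]
barR [0.4867 0.2247 0.122 ]
FR [0.4728 0.1034 0.089 ]
FL [0.4638 0.3    0.089 ]
bead [0.4564 0.2641 0.1   ]
beadends [0.4579 0.2349 0.1   ]
 [0.4542 0.2945 0.1   ]
[ 0.52364528 -0.12726825  0.121     ]
```

The wrist fit is consistent: handle (0.488, 0.2027), yaw 3.4°. Now I'll descend and pinch the bar.

Emit:
play_rows(targets=[[0, -0.001, 0.002, -0.03, 0, 0, 0], [0, 0, 0, -0.035, 0, 0, 0], [0, 0, 0, -0.035, 0, 0, 0], [0, 0, 0, -0.03, 0, 0, 0], [0, 0, 0, -0.02, 0, 0, 0], [0, 0, 0, 0, 0, 0, 0], [1, 0, 0, 0, 0, 0, 0], [1, 0, 0, 0, 0, 0, 0], [1, 0, 0, 0, 0, 0, 0], [1, 0, 0, 0, 0, 0, 0], [1, 0, 0, 0, 0, 0, 0]])

```text
time_s: 3.02
position: [0.4892, 0.2021, 0.1028]
tcp_rot: [[-0.998, -0.062, 0.0], [-0.062, 0.998, -0.001], [-0.0, -0.001, -1.0]]
force: [1.7, -13.1, 1.0]
opening: 0.516
```

Emit:
play_rows(targets=[[1, 0.0037, -0.001, 0.0124, 0, 0, 0], [1, 0.0046, 0.0003, 0.0121, 0, 0, 0], [1, 0.0055, 0.0003, 0.0117, 0, 0, 0], [1, 0.0064, 0.0004, 0.0113, 0, 0, 0], [1, 0.0073, 0.0004, 0.0107, 0, 0, 0], [1, 0.0081, 0.0005, 0.0101, 0, 0, 0]])

```text
time_s: 3.78
position: [0.5246, 0.2028, 0.1713]
tcp_rot: [[-0.998, -0.061, -0.001], [-0.061, 0.998, -0.001], [0.001, -0.001, -1.0]]
force: [-0.0, -3.4, -5.9]
opening: 0.495
```

Emit:
play_rows(targets=[[1, 0.0089, 0.0005, 0.0094, 0, 0, 0], [1, 0.0096, 0.0006, 0.0087, 0, 0, 0], [1, 0.0102, 0.0006, 0.0079, 0, 0, 0], [1, 0.0109, 0.0006, 0.0071, 0, 0, 0], [1, 0, 0, 0, 0, 0, 0], [1, 0, 0, 0, 0, 0, 0]])

```text
time_s: 4.53
position: [0.5646, 0.2045, 0.2047]
tcp_rot: [[-0.998, -0.061, -0.0], [-0.061, 0.998, -0.002], [0.0, -0.002, -1.0]]
force: [-0.8, -5.1, -0.9]
opening: 0.496
```

Emit:
play_rows(targets=[[0, 0, 0, 0, 0, 0, 0], [0, 0, 0, 0, 0, 0, 0], [0, 0, 0, 0, 0, 0, 0], [0, 0, 0, 0.012, 0, 0, 0], [0, 0, 0, 0.03, 0, 0, 0], [0, 0, 0, 0.03, 0, 0, 0], [0, 0, 0, 0.01, 0, 0, 0], [0, 0, 0, 0, 0, 0, 0], [0, 0, 0, 0, 0, 0, 0], [0, 0, 0, 0, 0, 0, 0], [0, 0, 0, 0, 0, 0, 0]])

```text
time_s: 5.9
position: [0.564, 0.2056, 0.2851]
tcp_rot: [[-0.998, -0.061, -0.002], [-0.061, 0.998, -0.0], [0.002, -0.0, -1.0]]
force: [-0.2, -0.1, -0.4]
opening: 1.005
```

```bash
python3 - <<'E'
from rig import bot
import cv2,pickle,numpy as np
c=bot.get_calibration("wrist");s=bot.read_state();im=bot.capture("wrist");sc=bot.capture("scene");print(s["position"],s["opening"],s["force"])
cv2.imwrite("pics/w2.png",im);cv2.imwrite("pics/s2.png",sc);pickle.dump((c,s),open("w2.pkl","wb"))
cv2.imwrite("pics/m2.png",np.hstack([cv2.resize(im,(400,300)),cv2.resize(sc[120:330,160:440],(400,300))]))
E
```

```text
[0.56397495 0.20559178 0.28505782] 1.004891148753943 [-0.1727194  -0.08962844 -0.36422435]
```

View pics/m2.png

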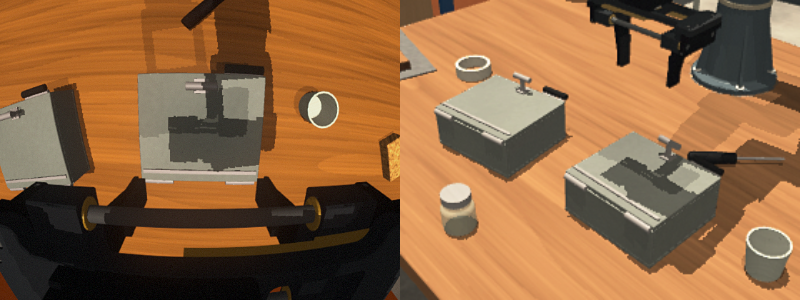

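The picture shows both lids shut, with the gripper clear: case 2's lid sank, so its hinge is worn. I'll move over to case 1.

Emit:
play_rows(targets=[[0, -0.0043, -0.0457, -0.0044, 0, 0, 0.0177], [0, -0.0043, -0.0457, -0.0044, 0, 0, 0.0177], [0, -0.0043, -0.0457, -0.0044, 0, 0, 0.0177], [0, -0.0043, -0.0457, -0.0044, 0, 0, 0.0177], [0, -0.0043, -0.0457, -0.0044, 0, 0, 0.0177], [0, -0.0043, -0.0457, -0.0044, 0, 0, 0.0177], [0, -0.0043, -0.0457, -0.0044, 0, 0, 0.0177], [0, -0.0043, -0.0457, -0.0044, 0, 0, 0.0177], [0, 0, 0, 0, 0, 0, 0], [0, 0, 0, 0, 0, 0, 0], [0, 0, 0, 0, 0, 0, 0]])

```text
time_s: 7.38
position: [0.53, -0.1587, 0.2508]
tcp_rot: [[-0.979, -0.203, -0.0], [-0.203, 0.979, 0.0], [-0.0, 0.0, -1.0]]
force: [0.3, -0.1, -0.5]
opening: 0.999
```

```bash
python3 - <<'E'
from rig import bot
import cv2,pickle,numpy as np
c=bot.get_calibration("wrist");s=bot.read_state();im=bot.capture("wrist");print(s["position"],s["tcp_rot"][:,1])
cv2.imwrite("pics/w3.png",im);pickle.dump((c,s),open("w3.pkl","wb"))
a=im[135:275,170:400].astype(float)
a=(255*np.clip(a/170,0,1)**.6).astype(np.uint8)
a=cv2.resize(a,None,fx=3.4,fy=3.4,interpolation=cv2.INTER_CUBIC)
for g in range(0,230,20): cv2.putText(a,str(170+g),(int(g*3.4),10),0,.35,(0,0,255),1);cv2.line(a,(int(g*3.4),12),(int(g*3.4),18),(0,0,255),1)
cv2.imwrite("pics/w3c.png",a)
E
```

```text
[ 0.52995968 -0.15865081  0.2508339 ] [-2.02875842e-01  9.79204396e-01  3.77975957e-04]
```

View pics/w3c.png

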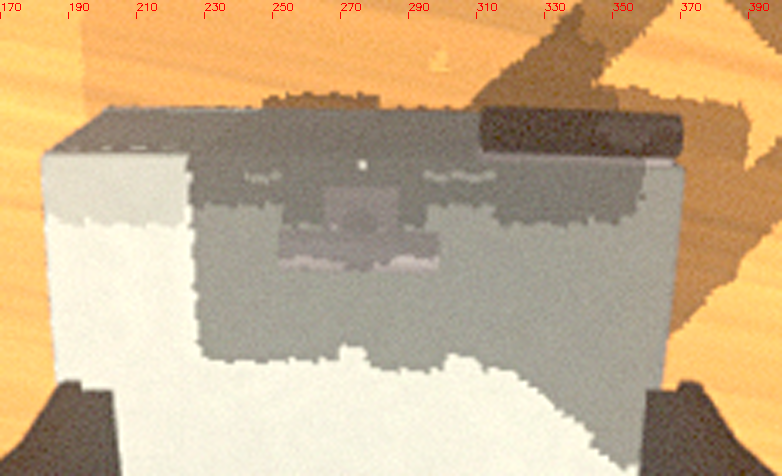

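Bar centre is about (275.6,208.3). Lid corners are at (182.6,180) and (371.2,183). The bead spans u 312–371 and v 166–182.

```bash
python3 - <<'E'
import pickle,numpy as np
from w import wray
c,s=pickle.load(open("w3.pkl","rb"))
P={n:wray(c,u,v,z) for n,u,v,z in(("bar",275.6,208.3,.122),("b0",251.8,208.3,.122),("b1",299.4,208.3,.122),("FR",182.6,180,.089),("FL",371.2,183,.089),("k0",311.8,174,.1),("k1",370.9,175,.1))}
for n in P:print(n,P[n].round(4))
d=P["FL"]-P["FR"];print(np.degrees(np.arctan2(-d[0],d[1])),np.degrees(np.arctan2(*( (P["b1"]-P["b0"])[:2]*[-1,1]))))
E
```

```text
bar [ 0.5361 -0.1622  0.122 ]
b0 [ 0.5407 -0.1841  0.122 ]
b1 [ 0.5316 -0.1404  0.122 ]
FR [ 0.5352 -0.2626  0.089 ]
FL [ 0.4985 -0.0685  0.089 ]
k0 [ 0.501  -0.1334  0.1   ]
k1 [ 0.489  -0.0746  0.1   ]
10.702974757167263 11.670623914843437
```

Emit:
play_rows(targets=[[0, 0.006, -0.003, -0.03, 0, 0, -0.006], [0, 0, 0, -0.035, 0, 0, 0], [0, 0, 0, -0.035, 0, 0, 0], [0, 0, 0, -0.03, 0, 0, 0], [0, 0, 0, -0.018, 0, 0, 0], [0, 0, 0, 0, 0, 0, 0], [1, 0, 0, 0, 0, 0, 0], [1, 0, 0, 0, 0, 0, 0], [1, 0, 0, 0, 0, 0, 0], [1, 0, 0, 0, 0, 0, 0], [1, 0, 0, 0, 0, 0, 0]])

```text
time_s: 8.8
position: [0.5359, -0.163, 0.1029]
tcp_rot: [[-0.981, -0.195, 0.0], [-0.195, 0.981, -0.0], [-0.0, -0.0, -1.0]]
force: [-0.2, 0.5, 0.2]
opening: 0.516
```

Emit:
play_rows(targets=[[1, 0.0036, 0.0007, 0.0124, 0, 0, 0], [1, 0.0045, 0.0009, 0.0121, 0, 0, 0], [1, 0.0054, 0.0011, 0.0117, 0, 0, 0], [1, 0.0063, 0.0012, 0.0113, 0, 0, 0], [1, 0.0072, 0.0014, 0.0107, 0, 0, 0], [1, 0, 0, 0, 0, 0, 0]])

```text
time_s: 9.55
position: [0.5621, -0.1584, 0.1608]
tcp_rot: [[-0.981, -0.196, -0.003], [-0.196, 0.981, -0.001], [0.003, -0.001, -1.0]]
force: [-1.0, -5.1, -5.5]
opening: 0.497
```

Emit:
play_rows(targets=[[1, 0.0079, 0.0016, 0.0101, 0, 0, 0], [1, 0.0087, 0.0017, 0.0094, 0, 0, 0], [1, 0.0094, 0.0019, 0.0087, 0, 0, 0], [1, 0.01, 0.002, 0.0079, 0, 0, 0], [1, 0.0107, 0.0021, 0.0071, 0, 0, 0], [1, 0, 0, 0, 0, 0, 0], [1, 0, 0, 0, 0, 0, 0]])

```text
time_s: 10.42
position: [0.6059, -0.1504, 0.2032]
tcp_rot: [[-0.981, -0.196, -0.009], [-0.196, 0.981, -0.003], [0.01, -0.001, -1.0]]
force: [-5.3, -8.2, -7.4]
opening: 0.496
```

Emit:
play_rows(targets=[[0, 0, 0, 0, 0, 0, 0], [0, 0, 0, 0, 0, 0, 0], [0, 0, 0, 0, 0, 0, 0], [0, 0, 0, 0.012, 0, 0, 0], [0, 0, 0, 0.03, 0, 0, 0], [0, 0, 0, 0.03, 0, 0, 0], [0, 0, 0, 0.01, 0, 0, 0], [0, 0, 0, 0, 0, 0, 0], [0, 0, 0, 0, 0, 0, 0], [0, 0, 0, 0, 0, 0, 0], [0, 0, 0, 0, 0, 0, 0]])

```text
time_s: 11.8
position: [0.6093, -0.1482, 0.2852]
tcp_rot: [[-0.981, -0.195, -0.002], [-0.195, 0.981, 0.001], [0.001, 0.001, -1.0]]
force: [0.2, -0.3, -0.4]
opening: 1.001
```

```bash
python3 - <<'E'
from rig import bot
import cv2,pickle,numpy as np
c=bot.get_calibration("wrist");s=bot.read_state();im=bot.capture("wrist");sc=bot.capture("scene");print(s["position"],s["opening"],s["force"])
cv2.imwrite("pics/w4.png",im);pickle.dump((c,s),open("w4.pkl","wb"))
a=(255*np.clip(im[60:300,150:420].astype(float)/190,0,1)**.6).astype(np.uint8)
cv2.imwrite("pics/m4.png",np.hstack([cv2.resize(a,None,fx=2,fy=2),cv2.resize(sc[120:330,160:400],(260,480))[:,:]]))
E
```

```text
[ 0.60927875 -0.14818099  0.28522809] 1.0008576398156288 [ 0.24898594 -0.28665159 -0.39921194]
```

View pics/m4.png

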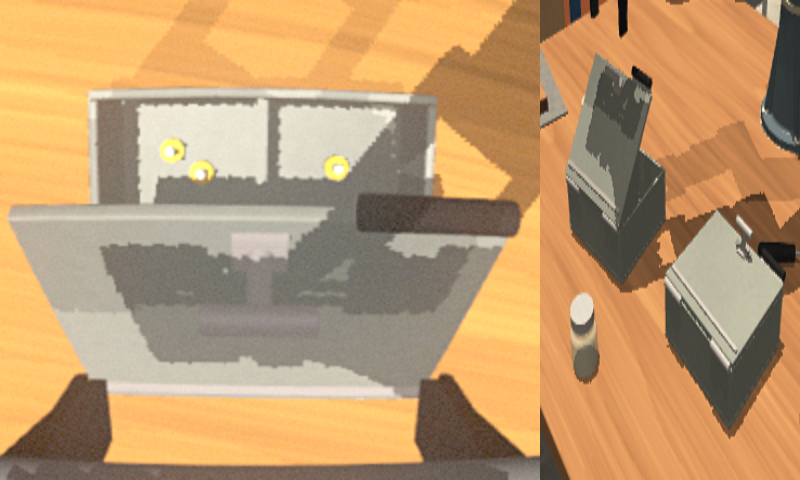

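Case 1's lid (scene left) stands half open by itself and case 2's is shut. The bead is at wrist px u 328–410, v 157–177. I'll locate the bead, check the angle from the bar position, and log the force noise.

```bash
python3 - <<'E'
import pickle,numpy as np
from w import wray
c,s=pickle.load(open("w4.pkl","rb"))
for z in(.215,.225):print(wray(c,328.5,167,z).round(4),wray(c,410,167,z).round(4),wray(c,369,167.3,z).round(4))
print("bar",wray(c,280,219.8,.2224))
E
```

```text
[ 0.5597 -0.1225  0.215 ] [ 0.5457 -0.0602  0.215 ] [ 0.5534 -0.0925  0.215 ]
[ 0.5584 -0.1242  0.225 ] [ 0.545  -0.0646  0.225 ] [ 0.5524 -0.0955  0.225 ]
bar [ 0.60387293 -0.14971198  0.2224    ]
```

Emit:
play_rows(targets=[[1, -0.01, 0.01, 0, 0, 0, 0], [1, -0.011, 0.012, 0, 0, 0, 0], [1, -0.011, 0.012, 0, 0, 0, 0], [1, -0.01, 0.012, 0, 0, 0, 0], [1, -0.01, 0.0106, 0, 0, 0, 0], [1, 0, 0, 0, 0, 0, 0], [1, 0, 0, 0, 0, 0, 0], [1, 0, 0, 0, 0, 0, 0]])

```text
time_s: 12.9
position: [0.5581, -0.0922, 0.2861]
tcp_rot: [[-0.981, -0.195, 0.0], [-0.195, 0.981, -0.0], [-0.0, -0.0, -1.0]]
force: [-0.7, 0.5, 1.1]
opening: 0.171
```

Emit:
play_rows(targets=[[1, -0.0035, -0.001, -0.01, 0, 0, 0], [1, 0, 0, -0.015, 0, 0, 0], [1, 0, 0, -0.012, 0, 0, 0], [1, 0, 0, -0.006, 0, 0, 0], [1, 0, 0, -0.002, 0, 0, 0], [1, 0, 0, 0, 0, 0, 0], [1, 0, 0, 0, 0, 0, 0], [1, 0, 0, 0, 0, 0, 0]])

```text
time_s: 13.9
position: [0.5543, -0.0928, 0.2416]
tcp_rot: [[-0.981, -0.196, 0.001], [-0.196, 0.981, -0.0], [-0.001, -0.0, -1.0]]
force: [0.1, -1.2, -0.3]
opening: 0.002
```

Emit:
play_rows(targets=[[1, 0, 0, -0.0004, 0, 0, 0], [1, 0, 0, -0.0004, 0, 0, 0], [1, 0, 0, 0, 0, 0, 0]])

```text
time_s: 14.28
position: [0.5541, -0.0927, 0.2403]
tcp_rot: [[-0.981, -0.196, -0.0], [-0.196, 0.981, 0.0], [0.0, 0.0, -1.0]]
force: [0.1, -0.2, -0.4]
opening: 0.007
```

Emit:
play_rows(targets=[[1, 0, 0, -0.0005, 0, 0, 0], [1, 0, 0, -0.0005, 0, 0, 0], [1, 0, 0, 0, 0, 0, 0]])

```text
time_s: 14.65
position: [0.5541, -0.0927, 0.2393]
tcp_rot: [[-0.981, -0.196, -0.0], [-0.196, 0.981, 0.0], [0.0, 0.0, -1.0]]
force: [0.8, -0.1, 0.5]
opening: 0.004
```

Emit:
play_rows(targets=[[1, 0, 0, -0.0005, 0, 0, 0], [1, 0, 0, -0.0005, 0, 0, 0], [1, 0, 0, 0, 0, 0, 0]])

```text
time_s: 15.02
position: [0.5541, -0.0927, 0.2383]
tcp_rot: [[-0.981, -0.196, -0.0], [-0.196, 0.981, 0.0], [0.0, 0.0, -1.0]]
force: [-0.3, -0.1, 0.8]
opening: 0.002
```

Emit:
play_rows(targets=[[1, 0, 0, -0.0005, 0, 0, 0], [1, 0, 0, -0.0005, 0, 0, 0], [1, 0, 0, 0, 0, 0, 0]])

```text
time_s: 15.4
position: [0.5541, -0.0927, 0.2373]
tcp_rot: [[-0.981, -0.196, -0.0], [-0.196, 0.981, 0.0], [0.0, 0.0, -1.0]]
force: [0.3, 0.4, 0.0]
opening: 0.006
```

Emit:
play_rows(targets=[[1, 0, 0, -0.0005, 0, 0, 0], [1, 0, 0, -0.0005, 0, 0, 0], [1, 0, 0, 0, 0, 0, 0]])

```text
time_s: 15.78
position: [0.5541, -0.0927, 0.2363]
tcp_rot: [[-0.981, -0.196, -0.0], [-0.196, 0.981, 0.0], [0.0, 0.0, -1.0]]
force: [-0.6, -0.2, -0.1]
opening: 0.005
```

Emit:
play_rows(targets=[[1, 0, 0, -0.0005, 0, 0, 0], [1, 0, 0, -0.0005, 0, 0, 0], [1, 0, 0, 0, 0, 0, 0]])

```text
time_s: 16.15
position: [0.5541, -0.0927, 0.2353]
tcp_rot: [[-0.981, -0.195, -0.0], [-0.195, 0.981, 0.0], [0.0, 0.0, -1.0]]
force: [0.2, -0.3, -0.2]
opening: 0.001
```

Emit:
play_rows(targets=[[1, 0, 0, -0.0005, 0, 0, 0], [1, 0, 0, -0.0005, 0, 0, 0], [1, 0, 0, 0, 0, 0, 0]])

```text
time_s: 16.52
position: [0.5541, -0.0927, 0.2343]
tcp_rot: [[-0.981, -0.196, -0.0], [-0.196, 0.981, 0.0], [0.0, 0.0, -1.0]]
force: [-0.2, 0.4, 0.4]
opening: 0.003
```

Emit:
play_rows(targets=[[1, 0, 0, -0.0005, 0, 0, 0], [1, 0, 0, -0.0005, 0, 0, 0], [1, 0, 0, 0, 0, 0, 0]])

```text
time_s: 16.9
position: [0.5541, -0.0927, 0.2333]
tcp_rot: [[-0.981, -0.196, -0.0], [-0.196, 0.981, 0.0], [0.0, 0.0, -1.0]]
force: [-0.5, -0.1, -0.1]
opening: 0.006
```

Emit:
play_rows(targets=[[1, 0, 0, -0.0005, 0, 0, 0], [1, 0, 0, -0.0005, 0, 0, 0], [1, 0, 0, 0, 0, 0, 0]])

```text
time_s: 17.27
position: [0.5541, -0.0927, 0.2323]
tcp_rot: [[-0.981, -0.196, -0.0], [-0.196, 0.981, 0.0], [0.0, 0.0, -1.0]]
force: [-0.0, 0.2, 0.0]
opening: 0.004
```

Emit:
play_rows(targets=[[1, 0, 0, -0.0005, 0, 0, 0], [1, 0, 0, -0.0005, 0, 0, 0], [1, 0, 0, 0, 0, 0, 0]])

```text
time_s: 17.65
position: [0.5541, -0.0927, 0.2313]
tcp_rot: [[-0.981, -0.196, -0.0], [-0.196, 0.981, 0.0], [0.0, 0.0, -1.0]]
force: [-0.1, 0.6, -0.4]
opening: 0.005
```

Emit:
play_rows(targets=[[1, 0, 0, -0.0005, 0, 0, 0], [1, 0, 0, -0.0005, 0, 0, 0], [1, 0, 0, 0, 0, 0, 0]])

```text
time_s: 18.02
position: [0.5541, -0.0927, 0.2303]
tcp_rot: [[-0.981, -0.196, -0.0], [-0.196, 0.981, 0.0], [0.0, 0.0, -1.0]]
force: [0.2, -0.2, 0.3]
opening: 0.005
```

Emit:
play_rows(targets=[[1, 0, 0, -0.0005, 0, 0, 0], [1, 0, 0, -0.0005, 0, 0, 0], [1, 0, 0, 0, 0, 0, 0]])

```text
time_s: 18.4
position: [0.554, -0.0927, 0.2293]
tcp_rot: [[-0.981, -0.196, -0.0], [-0.196, 0.981, 0.0], [0.0, 0.0, -1.0]]
force: [0.2, 0.2, -0.5]
opening: 0.005
```

Emit:
play_rows(targets=[[1, 0, 0, -0.0005, 0, 0, 0], [1, 0, 0, -0.0005, 0, 0, 0], [1, 0, 0, 0, 0, 0, 0]])

```text
time_s: 18.77
position: [0.5541, -0.0927, 0.2283]
tcp_rot: [[-0.981, -0.196, -0.0], [-0.196, 0.981, 0.0], [0.0, 0.0, -1.0]]
force: [1.5, 0.0, 0.5]
opening: 0.007
```

Emit:
play_rows(targets=[[1, 0, 0, -0.0005, 0, 0, 0], [1, 0, 0, -0.0005, 0, 0, 0], [1, 0, 0, 0, 0, 0, 0]])

```text
time_s: 19.15
position: [0.5541, -0.0927, 0.2273]
tcp_rot: [[-0.981, -0.196, -0.0], [-0.196, 0.981, 0.0], [0.0, 0.0, -1.0]]
force: [-0.0, 0.2, -0.3]
opening: 0.006
```

Emit:
play_rows(targets=[[1, 0, 0, -0.0005, 0, 0, 0], [1, 0, 0, -0.0005, 0, 0, 0], [1, 0, 0, 0, 0, 0, 0]])

```text
time_s: 19.52
position: [0.5541, -0.0927, 0.2263]
tcp_rot: [[-0.981, -0.196, -0.0], [-0.196, 0.981, 0.0], [0.0, 0.0, -1.0]]
force: [-0.3, 1.1, 0.1]
opening: 0.003
```

Emit:
play_rows(targets=[[1, 0, 0, -0.0005, 0, 0, 0], [1, 0, 0, -0.0005, 0, 0, 0], [1, 0, 0, 0, 0, 0, 0]])

```text
time_s: 19.9
position: [0.5542, -0.0928, 0.2257]
tcp_rot: [[-0.981, -0.196, 0.0], [-0.196, 0.981, -0.0], [-0.0, -0.0, -1.0]]
force: [-0.8, 0.3, 3.4]
opening: 0.002
```

Contact: 3.4 N. I'll add 0.2 mm and hold.

Emit:
play_rows(targets=[[1, 0, 0, -0.0001, 0, 0, 0], [1, 0, 0, -0.0001, 0, 0, 0], [1, 0, 0, 0, 0, 0, 0]])

```text
time_s: 20.27
position: [0.5542, -0.0927, 0.2254]
tcp_rot: [[-0.981, -0.196, 0.0], [-0.196, 0.981, -0.0], [-0.0, -0.0, -1.0]]
force: [-0.7, 0.1, 4.8]
opening: 0.004
```

Emit:
play_rows(targets=[[1, 0, 0, 0, 0, 0, 0], [1, 0, 0, 0, 0, 0, 0], [1, 0, 0, 0, 0, 0, 0], [1, 0, 0, 0, 0, 0, 0]])

```text
time_s: 20.78
position: [0.5543, -0.0928, 0.2254]
tcp_rot: [[-0.981, -0.196, 0.0], [-0.196, 0.981, -0.0], [-0.0, -0.0, -1.0]]
force: [-0.8, -0.6, 5.1]
opening: 0.007
```

Emit:
play_rows(targets=[[1, 0, 0, 0, 0, 0, 0], [1, 0, 0, 0, 0, 0, 0], [1, 0, 0, 0, 0, 0, 0], [1, 0, 0, 0, 0, 0, 0], [1, 0, 0, 0, 0, 0, 0], [1, 0, 0, 0, 0, 0, 0]])

```text
time_s: 21.52
position: [0.5542, -0.0927, 0.2254]
tcp_rot: [[-0.981, -0.196, 0.0], [-0.196, 0.981, -0.0], [-0.0, -0.0, -1.0]]
force: [-1.1, 0.0, 6.0]
opening: 0.007
```

Held about 5 N for 1.25 s with no slip. Now I'll lift off straight up and away.

Emit:
play_rows(targets=[[1, 0, 0, 0.001, 0, 0, 0], [1, 0, 0, 0.006, 0, 0, 0], [1, 0, 0, 0.02, 0, 0, 0], [1, 0, 0, 0.03, 0, 0, 0], [1, -0.02, 0, 0.03, 0, 0, 0], [1, -0.03, 0.02, 0.02, 0, 0, 0], [1, -0.03, 0.02, 0.01, 0, 0, 0], [1, -0.02, 0.01, 0, 0, 0, 0], [1, 0, 0, 0, 0, 0, 0], [1, 0, 0, 0, 0, 0, 0], [1, 0, 0, 0, 0, 0, 0]])

```text
time_s: 22.9
position: [0.455, -0.0433, 0.3419]
tcp_rot: [[-0.981, -0.195, 0.0], [-0.195, 0.981, -0.0], [0.0, -0.0, -1.0]]
force: [-0.4, 0.5, -0.3]
opening: 0.003
```

```bash
python3 - <<'E'
from rig import bot
import cv2,numpy as np
s=bot.read_state();print(s["position"],s["force"],s["time_s"])
a=bot.capture("scene");b=bot.capture("side")
cv2.imwrite("pics/m5.png",np.hstack([a[120:330,160:440],b[110:320,180:420]])[:, :].repeat(1,0)); m=cv2.imread("pics/m5.png");cv2.imwrite("pics/m5.png",cv2.resize(m,None,fx=1.5,fy=1.5))
# bystanders: pixel change vs start near jar, tape, tin, driver (scene)
a0=cv2.imread("pics/scene0.png").astype(int)
for n,(x,y,w,h) in dict(jar=(185,245,30,42),tape=(196,157,30,20),tin=(400,276,36,46),driver=(360,224,70,14)).items():
    print(n,(np.abs(a0-a)[y:y+h,x:x+w].max(2)>40).mean().round(3))
E
```

```text
[ 0.45503244 -0.04329469  0.34188567] [-0.43534556  0.47516992 -0.32918326] 22.9
jar 0.0
tape 0.845
tin 0.0
driver 0.137
```

View pics/m5.png

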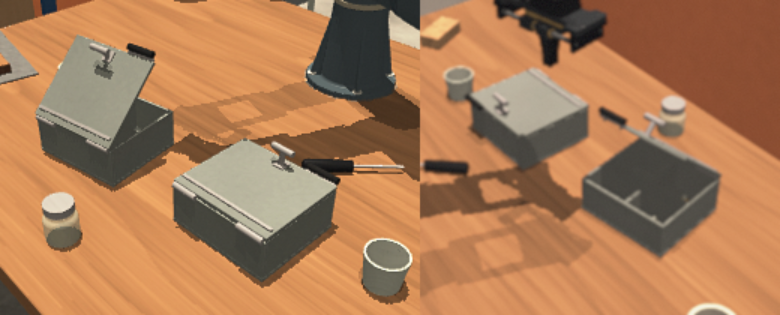

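Case 1 is half open, case 2 is shut, and the robot is clear. In the scene view the tape is hidden behind the raised lid, but the side view shows it.

```bash
python3 -c "
from rig import bot
print(bot.hand_in())"
```

```text
the job is handed in; nothing more can be done
None
```

The job is done and handed in at about 23 s. The case on the robot's right (y ≈ -0.15) has the sound hinge.

- **Worn case:** I lifted the left case's lid (y ≈ +0.2) to about 45° and released it. It sank shut, and the last pictures still show it shut.
- **Sound case:** I lifted the right lid to about 45° and released it, and it stood by itself.
- **Press test:** I touched the bead with the closed fingertips at z ≈ 0.226 and held for about 1.25 s. The readings during the hold were 4.8, 5.1 and 6.0 N, and the tip height stayed at 0.2254 m. Force is only reported at the end of each move, but no reading exceeded 6.0 N.
- **Final state:** The right lid still stands half open. The arm touches nothing, with force readings at noise level.

**Checks that disagreed or fell short:**
- **Lid angle:** The wrist-camera position of the raised handle was about 6 mm from the 45° prediction. The lid may be 2–3° under 45°, and I did not measure the angle more closely.
- **Lifting force:** The right handle read only about 5–7 N when the arm paused, less than the 11–16 N expected of a sound hinge. I judged the hinge by the release and press tests instead.
- **Bystanders:** The scene image showed no change at the jar or tin. The tape's patch changed because the lid now hides it. It shows partly in the cropped side view, but I did not measure its position. The screwdriver's patch changed by 14%, which I took to be shadow; it looks in place by eye.

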